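# Lock the vial carousel for the road

## Task

The clinic van is about to drive off, so lock the round supply carousel. First move the steel lock pin from its parking block into the hole of the fixed keeper at the carousel's front and let go, so that it stands on the carousel's rim; then push the carousel round by one of its rim lugs until the squared canister faces roughly to the keeper and the pin drops fully home into the rim notch, and lean the carousel against the dropped pin, firmly enough to take up all slack (about 10 N at the lug for half a second) but gently, never ramming the pin. Then back away, leaving everything else where it stands.

Things in the scene. Friction and masses are not known exactly. Their poses are not given: they have to be found in the camera images.
- keeper_mouth (a point): Centre of the mouth of the keeper's vertical through-hole, 78 mm above the table. The keeper is a fixed 36 x 36 x 30 mm steel block overhanging the rim at the carousel's front, 105 mm from its axis, 3 mm clear of the rim; hole 14 mm across, 3 mm chamfer. Its post, on the outer side, is no taller. z is up; -x points outward from the carousel's axis through the keeper.
- axis_top (a point): Point on the carousel's fixed vertical axis, 45 mm above the table, level with the tray's upper face. The tray is a 242 mm wide, 12 mm thick aluminium disc. On it, within 80 mm of the axis, stand four round jars and a squared canister, at most 66 mm tall above the tray. Its outer 32 mm is an index ring with the only notch, a radial slot 15 mm wide right through it, near the canister.
- carousel (a joint): Angle of the carousel, rad, growing anticlockwise seen from above; at 0 the squared canister faces the keeper exactly. Starts at 0.6 to 1.3, so turn it clockwise. Limits -0.4, 1.5. Stays where left; friction 2 to 4 N at the rim. The pin drops somewhere between 0.16 and -0.16 (the notch's exact place is not measured); 3 to 6 mm of rim travel later it bears on the pin and force climbs.
- lug_a (a point): Centre of the top of one of two upright steel push lugs on the rim: a round post 14 mm across, on a thin clamp foot, standing 48 to 90 mm above the table, 105 mm from the axis. Seen from above it is 1.69 rad anticlockwise of the canister.
- lug_b (a point): The same for the other lug; seen from above it is 2.39 rad clockwise of the canister.
- canister (a point): Middle of the top of the squared white canister (42 x 42 mm, 52 mm tall body, round cap 28 mm across on top), the only square one on the carousel, 57 mm from the axis, 111 mm above the table (this point). It turns with the carousel.
- park: Fixed grey parking block, 55 x 55 x 50 mm, origin at the centre of its underside, with a vertical 15 mm hole in which the lock pin stands at the start, its head resting on the block's top.
- pin_head (a point): Centre of the lock pin's round steel head (22 mm across, 46 mm tall), half-way up it. z points up along the pin. The pin weighs about 0.11 kg; below the head, from 23 mm under this point, is a 12 mm thick, 43 mm long shank.
- pin_tip (a point): Tip of the lock pin's shank (on its axis, 66 mm below the middle of the head). Standing on the rim in the keeper the tip is 45 mm above the table; dropped fully home, the head rests on the keeper and the tip is 35 mm above the table.
- lock_pin: The lock pin; origin at its tip.
- blue_bottle: Bystander, leave alone: blue plastic bottle, 70 mm across, 170 mm tall; origin at the centre of its underside.
- white_bottle: Bystander, leave alone: white plastic bottle, 64 mm across, 150 mm tall; origin at the centre of its underside.
- ointment_jar: Bystander, leave alone: small amber jar, 50 mm across, 45 mm tall; origin at the centre of its underside.
- steel_bowl: Bystander, leave alone: steel bowl, 120 mm across, 40 mm tall; origin at the centre of its underside.
- tub: Bystander, leave alone: clear open tub, 140 x 110 x 50 mm; origin at the centre of its underside.
- probe: Bystander, leave alone: small steel spatula, 150 mm long, lying flat; origin at the centre of its underside (on its mid-length).
- tape_roll: Bystander, leave alone: roll of tape lying flat, 60 mm across, 25 mm tall; origin at the centre of its underside.
Mind the look-alikes: they are no part of the job. Of the things shaped like the lock_pin, the bare steel one is meant.

How it is judged (in metres and radians):
On the way, in this order (a step that is already met when the one before it is completed fails the run):
1. the pin stands in the keeper on the carousel's rim, let go (horizontal distance between pin_tip and keeper_mouth below 0.005 m and height (world z) of pin_tip between 0.041 and 0.049 m and contact force between the fingers and lock_pin below 0.2 N), for 0.2 s.
2. the pin has dropped home and the carousel is leaned against it with 4 N or more (horizontal distance between pin_tip and keeper_mouth below 0.005 m and height (world z) of pin_tip between 0.03 and 0.038 m and angle between pin_head's own z axis and vertical below 0.12 rad and value of joint carousel between -0.25 and 0.25 rad and contact force between lock_pin and carousel above 4 N), for 0.2 s.
At the end, for the whole second after the job is handed in: The pin stands within 5 mm of the keeper's axis and upright within 0.12 rad, its tip 30 to 38 mm above the table (dropped home through the rim notch), the carousel within 0.25 rad of having the canister face the keeper, both at rest (horizontal distance between pin_tip and keeper_mouth below 0.005 m and height (world z) of pin_tip between 0.03 and 0.038 m and angle between pin_head's own z axis and vertical below 0.12 rad and value of joint carousel between -0.25 and 0.25 rad and velocity of joint carousel between -0.03 and 0.03 rad/s and linear speed of lock_pin below 0.02 m/s); the robot touches nothing.
It fails at once if the pin and the carousel are rammed together with more than 16 N (contact force between lock_pin and carousel above 16 N).
It fails at once if a bystander is shifted by more than 30 mm (distance of any of blue_bottle, white_bottle, ointment_jar, steel_bowl, tub, probe, tape_roll from where it was at the start of the episode above 0.03 m).
It also fails if it takes over 61 s, if anything falls off the work surface, if the arm or the gripper's body presses on something with over 40 N, if the wrist force passes 120 N, or if a joint passes its speed limit or range.

## Robot

A 6-joint arm with a two-finger parallel gripper is mounted at the origin on the work surface. World frame = base frame: x ahead of the robot, y to its left, z up, the work surface at z = 0. Lengths are in mm, angles in rad, forces in N, time in s.
With the tool pointing down it reaches from about 350 to 875 mm from the base axis. Payload 4.2 kg.
Tool frame: the origin (TCP) lies on the mounting face of the last link; the fingertips stand 173 mm ahead of it and the grasp point (between the pads) lies 155 mm ahead of it; z points along the fingers, y is the direction in which the jaws open and shut (so a half turn about z gives the same grasp; the last joint's range is limited). The gripper opens to 85 mm and grips with 20 to 120 N. Pads are 22 mm wide; open, the fingers measure 114 mm over their backs; the gripper's body (76 mm by 85 mm) begins 54 mm behind the grasp point. The pads swing forward as they close: fully open they stand 13 mm farther back than shut.
Start: joints at [-1.089, 0.385, 0.008, 0, -1.194, -0.259], TCP at [138.119, -609.527, 404.712] pointing down, gripper open.
Joint ranges: [-3.14, 3.14], [-1.21, 2.06], [-1.07, 1.41], [-3.16, 2.05], [-2.99, -0.16], [-3.1, 3.1]. Speed limits (rad/s): [2.79, 2.79, 3.14, 3.14, 3.14, 3.14].

## Interface

Orientations are given as a unit quaternion [x, y, z, w].
In Python, from bench import arm gives the robot as it stands. The module is installed in compiled form; this text tells all that it offers.
- The arm moves only by the tool play_rows, never from a script. Its argument "moves" is a list of rows, each a list of 3 entries, a list of its own where there are three numbers: the shift along the world's x, y, z in units of 30 cm (1.0 is 30 cm), then the turn about the world's z in units of 30 degrees (1.0 is 30 degrees), then the gripper's target within -1 to 1 (shut at 1, half-way at 0, fully open at -1). In form: [[[x, y, z], turn, jaw], ...]. A call has 1 to 12 rows; each row is the pose to reach, as a shift and turn from the pose measured when the call began; what a row does not reach only later rows make up. A row lasts 1/8 s, in which the tool goes at most 62.5 mm and 10.7 degrees, less where a joint would pass 70% of its speed; a pose out of reach is approached as far as the arm can. A call with a number of a shift or a turn outside -1 to 1 is refused whole. A call with a gripper value outside its range is refused whole. The fingers move at their own pace and stop on an object; the grip force is fixed at half the most. Time passes only in rows, so rows that repeat a pose let the fingers close. It gives the time, the measured TCP pose, the force and the opening at its end, in the units of the state.
- arm.read_state(): the state, without advancing time (a new reading comes with each control period).
- arm.get_image(name): name is "side" or "top"; returns a dict with "pixels" (384x512x3 uint8, red, green, blue), "vfov" (degrees; the focal length in pixels is half the picture's height over the tangent of half this angle, whatever the lens; pixels are square), "cx", "cy" (the principal point, pixels), "xyz" and "rotation" of the camera in the world. Camera axes: x right, y up, looking along -z (the intrinsics and any distortion apply to the point x, -y, -z); pixel columns grow to the right and rows downward; lengths in mm; the calibration is good to about 2 mm. A picture is of the moment at which its call begins. There is no depth.
- arm.job_done(): hands the job in, once; it reports no verdict.
Trained networks look in a picture, given as the dict that the camera call returned (one of the last four; its "shot" number tells which), for a name from the list of things; names that differ only in an ending like _2 or _b are one class to them, and where a whole thing is asked for, a point or a joint stands for the part that bears it (a point fixed in the world has none). Each returns a list of dicts, best first, with "conf" (0 to 1); they miss things now and then, are a little off and sometimes report something else, mostly with a low value. They report only what shows in the picture. A call takes as long as a camera call. They do not tell look-alikes from the thing itself.
- arm.look_for(name, picture): "centre" ([x, y, z] in mm, in world coordinates, good to about 4 mm: the middle of the surface that is visible of it).
The state is a dict: "clock": time; "joints": joint angles; "joint_vel": joint speeds; "joint_efforts": joint torques, N m; "position": TCP position; "ee_rot": TCP orientation; "contact_force": force on the tool from outside, world axes, zero at the start; "wrist_torque": the same for the moment, N m; "gripper_width": finger opening in mm.
Only numpy, scipy, OpenCV 4.12 (cv2) and the standard library are available. Lean on these libraries where they do the work, as an engineer would, in place of code of your own. Each camera call takes 0.05 s, during which the arm holds its last target.

## Working session

There is one attempt and no reset: what is moved stays moved. The work goes in short steps, Python scripts to look and compute and a tool call to move; the robot and the scene stay as the last step left them, time stands still between calls to the robot, and variables do not carry over. Pictures are saved under pics/ and viewed, and the job is handed in when it is done.

Besides the shell and the picture viewer there is one more tool, called after "Call:" by a JSON object that holds its "method" and its "body", one argument or row to a line. play_rows: Moves the arm, as the interface text tells. Shifts and turns lie within -1 to 1; 1 stands for 30 cm of shift or 30 degrees of turn. Its arguments: {"type":"object","properties":{"moves":{"type":"array"}},"required":["moves"]}

```bash
mkdir -p pics; cat > h.py <<'E'
import numpy as np, cv2
from bench import arm
def shot(name,fn):
    p=arm.get_image(name); cv2.imwrite('pics/'+fn,cv2.cvtColor(np.asarray(p['pixels']),cv2.COLOR_RGB2BGR)); return p
def f(p): return (p['pixels'].shape[0]/2)/np.tan(np.radians(p['vfov'])/2)
E
python3 - <<'E'
from h import *
for n in ('side','top'):
    p=shot(n,n+'0.png'); print({k:v for k,v in p.items() if k!='pixels'})
    for t in ['axis_top','lug_a','canister','pin_head','lock_pin','park','keeper_mouth','pin_tip','carousel','blue_bottle','white_bottle','ointment_jar','steel_bowl','tub','probe','tape_roll']:
        try: print(t,[(np.round(d['centre']).tolist(),round(d['conf'],2)) for d in arm.look_for(t,p)][:5])
        except Exception as e: print(t,e)
print(arm.read_state())
E
```

```text
{'vfov': 50.59557057934313, 'cx': 253.51281956264617, 'cy': 190.83548806561674, 'xyz': array([285.41888627, 976.18107542, 684.92451675]), 'rotation': array([-0.05491466,  0.49657975,  0.86031683, -0.10123181]), 'shot': 1}
axis_top [([581.0, 53.0, 51.0], 0.58)]
lug_a [([598.0, 414.0, 93.0], 0.74), ([592.0, 53.0, 46.0], 0.61)]
canister [([594.0, 59.0, 46.0], 0.91)]
pin_head [([394.0, 300.0, 68.0], 0.71), ([514.0, 358.0, 64.0], 0.52), ([477.0, 270.0, 80.0], 0.48), ([396.0, 246.0, 75.0], 0.48)]
lock_pin [([391.0, 309.0, 67.0], 0.79), ([622.0, -374.0, 72.0], 0.72), ([468.0, 276.0, 84.0], 0.71), ([404.0, 242.0, 83.0], 0.69), ([509.0, 358.0, 65.0], 0.61)]
park [([468.0, 289.0, 41.0], 0.92), ([596.0, 58.0, 47.0], 0.66)]
keeper_mouth [([581.0, 50.0, 46.0], 0.9)]
pin_tip [([470.0, 275.0, 80.0], 0.61), ([518.0, 353.0, 67.0], 0.57), ([388.0, 303.0, 64.0], 0.56), ([401.0, 244.0, 80.0], 0.49), ([598.0, 309.0, 26.0], 0.42)]
carousel [([593.0, 57.0, 45.0], 0.8)]
blue_bottle [([580.0, 50.0, 47.0], 0.63), ([600.0, 412.0, 96.0], 0.59)]
white_bottle [([622.0, -379.0, 73.0], 0.67)]
ointment_jar [([332.0,
[... 1394 characters left out ...]

{'clock': 1.7, 'joints': array([-1.08935859e+00,  3.84689988e-01,  7.88843288e-03, -8.69702377e-06,
       -1.19396909e+00, -2.58598949e-01]), 'joint_vel': array([-0.00026845, -0.00036922, -0.00046824, -0.00193426,  0.00139819,
       -0.00086346]), 'joint_efforts': array([-3.64984489e-04, -3.92081237e+01,  1.88618588e+01,  4.19059575e+00,
       -3.16543255e-04,  5.68710945e-07]), 'position': array([ 138.14387518, -609.51874168,  404.71229678]), 'ee_rot': array([-1.11187414e-01,  9.93799456e-01, -1.05099246e-05,  8.41358287e-06]), 'contact_force': array([ 0.4914244 ,  0.39479733, -0.03797479]), 'wrist_torque': array([0.01463988, 0.02044188, 0.00118552]), 'gripper_width': 85.29611373689653}
```

View pics/side0.png

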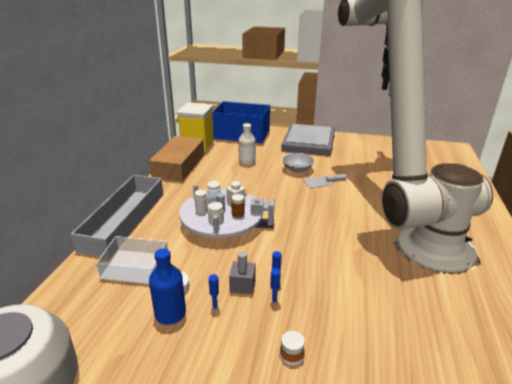

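View pics/top0.png

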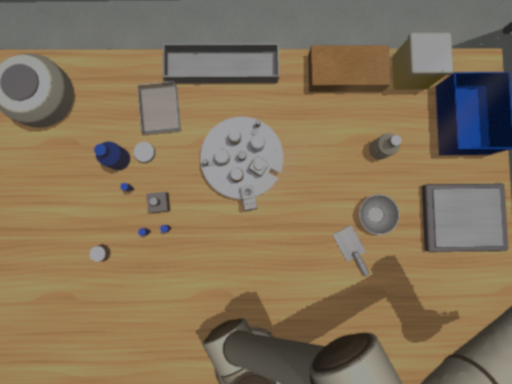

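```bash
python3 - <<'E'
import cv2
a=cv2.imread('pics/top0.png'); 
cv2.imwrite('pics/topcar.png',cv2.resize(a[185:335,185:335],None,fx=4,fy=4,interpolation=cv2.INTER_CUBIC))
cv2.imwrite('pics/toppin.png',cv2.resize(a[130:300,60:230],None,fx=3.5,fy=3.5,interpolation=cv2.INTER_CUBIC))
b=cv2.imread('pics/side0.png')
cv2.imwrite('pics/sidecar.png',cv2.resize(b[90:240,110:310],None,fx=4,fy=4,interpolation=cv2.INTER_CUBIC))
cv2.imwrite('pics/sidepin.png',cv2.resize(b[150:300,200:400],None,fx=4,fy=4,interpolation=cv2.INTER_CUBIC))
E
python3 - <<'E'
import cv2
a=cv2.imread('pics/top0.png'); 
cv2.imwrite('pics/topcar1.png',cv2.resize(a[110:218,190:298],None,fx=5.5,fy=5.5,interpolation=cv2.INTER_CUBIC))
cv2.imwrite('pics/toppin1.png',cv2.resize(a[170:250,90:190],None,fx=6,fy=6,interpolation=cv2.INTER_CUBIC))
E
```

```text
(no output)
```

View pics/topcar1.png

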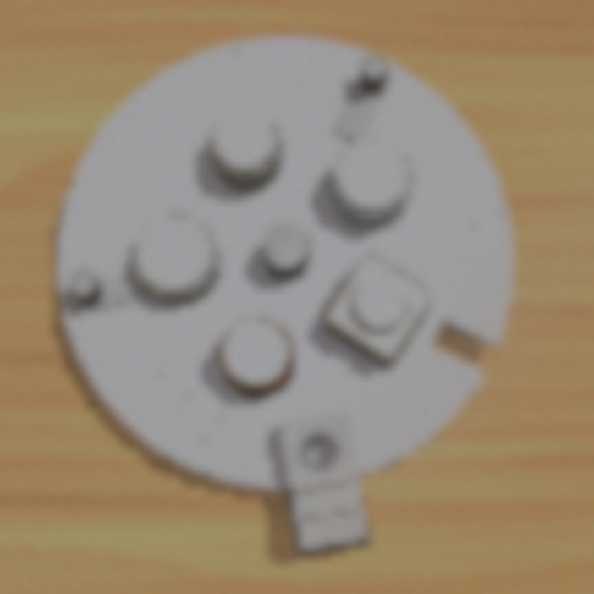

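View pics/toppin1.png

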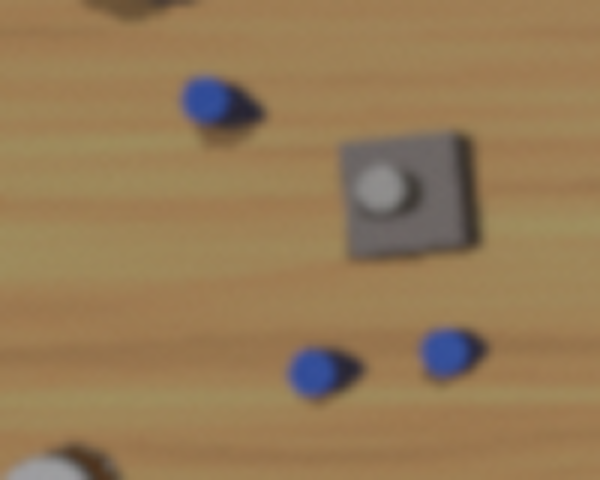

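View pics/sidecar.png

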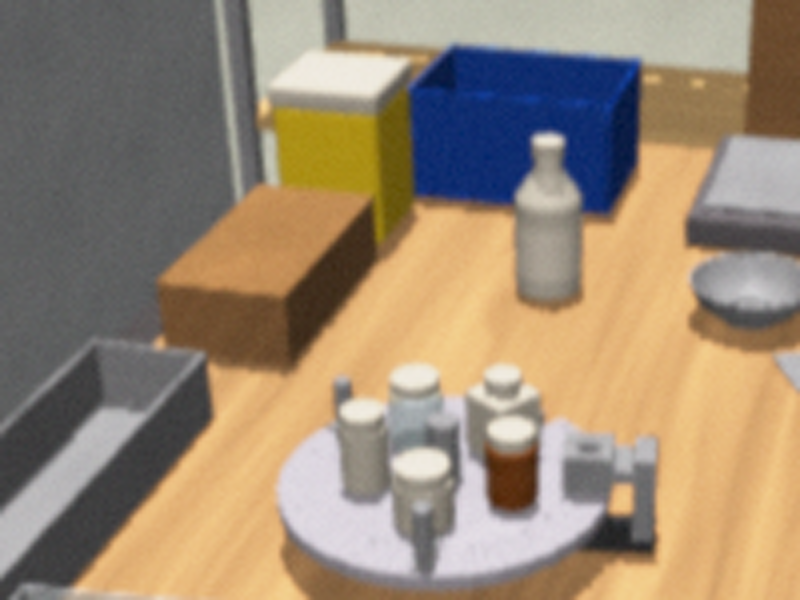

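View pics/sidepin.png

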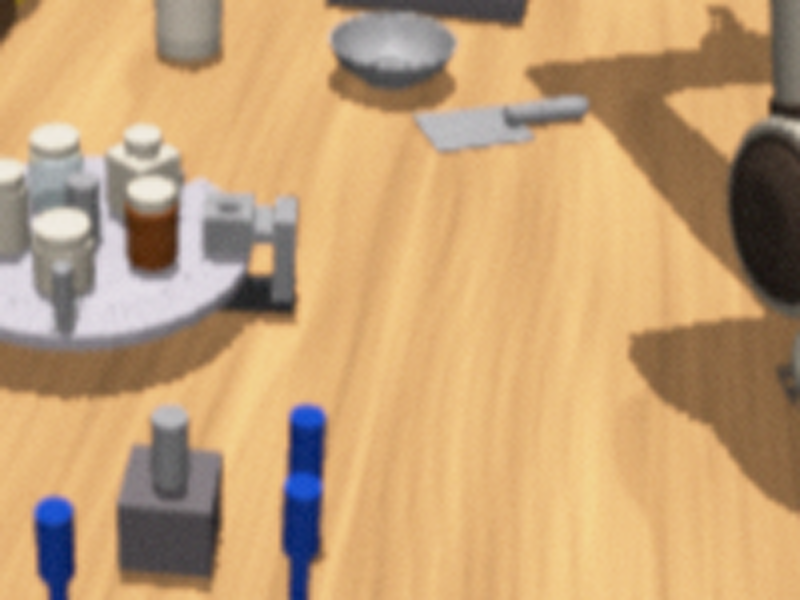

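```bash
cat >> h.py <<'E'
from scipy.spatial.transform import Rotation as R
SIDE=dict(vfov=50.59557057934313,cx=253.51281956264617,cy=190.83548806561674,xyz=np.array([285.41888627,976.18107542,684.92451675]),q=[-0.05491466,0.49657975,0.86031683,-0.10123181])
TOP=dict(vfov=48.69684328579411,cx=256.05068926474905,cy=186.14763475069907,xyz=np.array([416.56938729,12.53216466,1272.88362824]),q=[-0.01989356,0.03862004,0.71106086,-0.70178715])
def ray(c,u,v):
    fl=192/np.tan(np.radians(c['vfov'])/2)
    d=R.from_quat(c['q']).apply([(u-c['cx'])/fl,-(v-c['cy'])/fl,-1]); return c['xyz'],d
def onz(c,u,v,z):
    o,d=ray(c,u,v); return o+d*(z-o[2])/d[2]
def proj(c,p):
    fl=192/np.tan(np.radians(c['vfov'])/2)
    q=R.from_quat(c['q']).inv().apply(np.atleast_2d(p)-c['xyz'])
    return np.c_[c['cx']+fl*q[:,0]/-q[:,2], c['cy']-fl*q[:,1]/-q[:,2]]
def tri(u1,v1,u2,v2):
    (a,b),(c,d)=ray(TOP,u1,v1),ray(SIDE,u2,v2)
    s=np.linalg.lstsq(np.c_[b,-d],c-a,rcond=None)[0]; p,q=a+b*s[0],c+d*s[1]
    return (p+q)/2,np.linalg.norm(p-q)
E
python3 - <<'E'
from h import *
def tc(x,y): return 190+(x+.5)/5.5-.5,110+(y+.5)/5.5-.5
def tp(x,y): return 90+(x+.5)/6-.5,170+(y+.5)/6-.5
def sc(x,y): return 110+(x+.5)/4-.5,90+(y+.5)/4-.5
def sp(x,y): return 200+(x+.5)/4-.5,150+(y+.5)/4-.5
T=dict(keeper=(tc(319,452),sc(589,443),78),can=(tc(378,304),sc(503,374),111),luga=(tc(370,72),sc(343,380),90),lugb=(tc(85,283),sc(424,506),90),hub=(tc(283,243),sc(443,421),80),pin=(tp(380,187),sp(170,414),96))
for k,(a,b,z) in T.items():
    print(k,np.round(onz(TOP,*a,z),1),np.round(onz(SIDE,*b,z),1),[np.round(x,1) for x in tri(*a,*b)])
print('block',[np.round(onz(TOP,*tp(*q),50),1) for q in [(342,147),(458,133),(468,243),(350,257)]])
print('notch',np.round(onz(TOP,*tc(470,347),45),1))
# disc edge pts from hue seg
import cv2
im=cv2.imread('pics/top0.png'); hsv=cv2.cvtColor(im,cv2.COLOR_BGR2HSV)
m=((hsv[...,1]<60)&(hsv[...,2]>90)).astype('uint8')
n,l,st,ce=cv2.connectedComponentsWithStats(m); print(st[l[150,225]],ce[l[150,225]])
mm=(l==l[150,225]).astype('uint8'); c=max(cv2.findContours(mm,0,1)[0],key=len)[:,0,:]
P=np.array([onz(TOP,u,v,45)[:2] for u,v in c])
from scipy.optimize import least_squares
r=least_squares(lambda q:np.hypot(*(P-q[:2]).T)-q[2],[600,20,121],loss='soft_l1',f_scale=1.)
print(r.x, np.percentile(abs(r.fun),[50,80]))
E
```

```text
keeper [499.9   4.3  78. ] [499.9   5.   78. ] [array([500. ,   4.3,  77.5]), np.float64(0.2)]
can [571.7 -26.1 111. ] [570.5 -21.4 111. ] [array([572. , -26.2, 108.2]), np.float64(0.1)]
luga [695.  -24.4  90. ] [694.9 -20.2  90. ] [array([696.1, -24.3,  87.5]), np.float64(1.0)]
lugb [586.9 122.5  90. ] [583.7 127.9  90. ] [array([586.5, 122.6,  86.3]), np.float64(1.8)]
hub [608.   21.5  80. ] [609.6   3.6  80. ] [array([605. ,  21.1,  90.9]), np.float64(2.5)]
pin [477.  265.8  96. ] [475.  267.7  96. ] [array([476.3, 266. ,  94.5]), np.float64(1.7)]
block [array([498.8, 293.9,  50. ]), array([504.8, 238.7,  50. ]), array([452.1, 233.8,  50. ]), array([446.2, 289.8,  50. ])]
notch [557.  -76.7  45. ]
[ 200  116   84   95 5487] [241.36139967 158.54455987]
[603.62511073  20.76312188 121.02353748] [0.87988848 1.93684305]
```

Call:
{"method": "play_rows", "body": {
  "moves": [
    [[0.97, 0.9, 0], -0.125, -1],
    [[0.97, 0.9, 0], -0.125, -1],
    [[0.97, 0.9, 0], -0.125, -1],
    [[0.97, 0.9, 0], -0.125, -1],
    [[0.97, 0.9, 0], -0.125, -1],
    [[0.97, 0.9, 0], -0.125, -1],
    [[0.97, 0.9, 0], -0.125, -1]
  ]
}}

```text
clock: 2.58
position: [431.2, -337.2, 404.9]
ee_rot: [-0.08, 0.997, -0.0, 0.0]
contact_force: [-0.5, -0.7, -0.0]
gripper_width: 85.4
```

Call:
{"method": "play_rows", "body": {
  "moves": [
    [[0.2, 1, 0], 0, -1],
    [[0.2, 1, 0], 0, -1],
    [[0.2, 1, 0], 0, -1],
    [[0.2, 1, 0], 0, -1],
    [[0.2, 1, 0], 0, -1]
  ]
}}

```text
clock: 3.2
position: [491.2, -35.1, 405.4]
ee_rot: [-0.081, 0.997, -0.0, 0.001]
contact_force: [0.9, -0.4, -0.6]
gripper_width: 85.4
```

Call:
{"method": "play_rows", "body": {
  "moves": [
    [[0, 1, -0.1], 0, -1],
    [[0, 1, -0.1], 0, -1],
    [[0, 1, -0.1], 0, -1],
    [[0, 1, -0.1], 0, -1],
    [[0, 1, -0.1], 0, -1],
    [[0, 1, -0.1], 0, -1]
  ]
}}

```text
clock: 3.95
position: [491.0, 268.2, 374.5]
ee_rot: [-0.083, 0.997, -0.0, 0.001]
contact_force: [-0.4, -0.7, -0.4]
gripper_width: 85.4
```

Call:
{"method": "play_rows", "body": {
  "moves": [
    [[-0.048, -0.007, -0.18], 0, -0.2],
    [[-0.048, -0.007, -0.3], 0, -0.2],
    [[-0.048, -0.007, -0.4], 0, -0.2],
    [[-0.048, -0.007, -0.482], 0, -0.2],
    [[-0.048, -0.007, -0.482], 0, -0.2],
    [[-0.048, -0.007, -0.482], 0, -0.2]
  ]
}}

```text
clock: 4.7
position: [477.1, 266.0, 231.1]
ee_rot: [-0.083, 0.997, 0.0, 0.002]
contact_force: [0.1, -0.2, -0.1]
gripper_width: 51.3
```

```bash
python3 - <<'E'
from h import *
p=shot('side','s1.png'); a=cv2.imread('pics/s1.png'); cv2.imwrite('pics/s1c.png',cv2.resize(a[150:330,150:390],None,fx=3,fy=3,interpolation=cv2.INTER_CUBIC))
E
```

```text
(no output)
```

View pics/s1c.png

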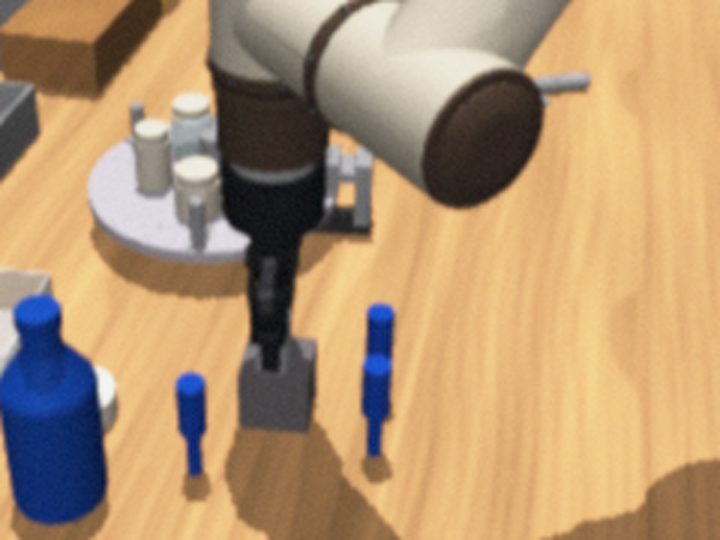

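The gripper straddles the pin above the block at about (280, 360), with the blue pins clear. I'll close now.

Call:
{"method": "play_rows", "body": {
  "moves": [
    [[0, 0, 0], 0, 0.2],
    [[0, 0, 0], 0, 0.4],
    [[0, 0, 0], 0, 0.6],
    [[0, 0, 0], 0, 1],
    [[0, 0, 0], 0, 1],
    [[0, 0, 0], 0, 1],
    [[0, 0, 0], 0, 1]
  ]
}}

```text
clock: 5.62
position: [477.3, 266.4, 232.3]
ee_rot: [-0.083, 0.997, 0.001, 0.002]
contact_force: [-1.3, -0.8, 5.8]
gripper_width: 21.0
```

Call:
{"method": "play_rows", "body": {
  "moves": [
    [[0, 0, 0.05], 0, 1],
    [[0, 0, 0.12], 0, 1],
    [[0, 0, 0.2], 0, 1],
    [[0, 0, 0.3], 0, 1],
    [[0, 0, 0.3], 0, 1]
  ]
}}

```text
clock: 6.25
position: [477.7, 266.7, 325.2]
ee_rot: [-0.083, 0.997, 0.002, 0.005]
contact_force: [-0.1, -0.2, -1.0]
gripper_width: 20.6
```

```bash
python3 - <<'E'
from h import *
p=shot('side','s2.png'); a=cv2.imread('pics/s2.png'); cv2.imwrite('pics/s2c.png',cv2.resize(a[150:330,150:390],None,fx=3,fy=3,interpolation=cv2.INTER_CUBIC))
E
```

```text
(no output)
```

View pics/s2c.png

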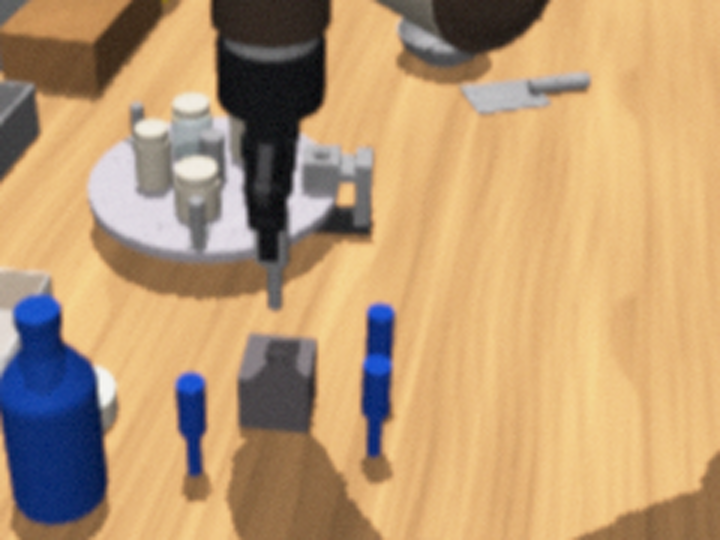

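```bash
python3 - <<'E'
from h import *
u,v=150+276.5/3-.5,150+306.5/3-.5
for z in (95,100,105): print(onz(SIDE,u,v,z))
s=arm.read_state(); print(s['position'],R.from_quat(s['ee_rot']).as_matrix()[:,2],s['ee_rot'],s['contact_force'])
r=R.from_quat(s['ee_rot']); print(s['position']+155*r.as_matrix()[:,2])
E
```

```text
[477.66943635 261.60716657  95.        ]
[476.03998593 267.66365251 100.        ]
[474.41053551 273.72013846 105.        ]
[477.14036463 266.2807621  323.31661049] [ 0.00582211  0.00359349 -0.99997659] [-0.08305374  0.9965392   0.00154877  0.00305024] [-0.02348965 -0.34095377 -0.21872376]
[478.04279216 266.8377531  168.32023832]
```

Call:
{"method": "play_rows", "body": {
  "moves": [
    [[0.015, -0.15, 0], 0, 1],
    [[0.03, -0.32, 0], 0, 1],
    [[0.045, -0.5, 0], 0, 1],
    [[0.06, -0.68, 0], 0, 1],
    [[0.07, -0.82, 0], 0, 1],
    [[0.077, -0.872, 0], 0, 1],
    [[0.077, -0.872, 0], 0, 1],
    [[0.077, -0.872, 0], 0, 1]
  ]
}}

```text
clock: 7.3
position: [500.3, 5.4, 322.9]
ee_rot: [-0.083, 0.997, 0.002, 0.003]
contact_force: [0.2, 0.1, -0.4]
gripper_width: 20.5
```

```bash
python3 - <<'E'
from h import *
p=shot('side','s3.png'); a=cv2.imread('pics/s3.png'); cv2.imwrite('pics/s3c.png',cv2.resize(a[110:240,190:320],None,fx=4.6,fy=4.6,interpolation=cv2.INTER_CUBIC))
p=shot('top','t3.png'); a=cv2.imread('pics/t3.png'); cv2.imwrite('pics/t3c.png',cv2.resize(a[130:260,180:310],None,fx=4.6,fy=4.6,interpolation=cv2.INTER_CUBIC))
s=arm.read_state();r=R.from_quat(s['ee_rot']); print(s['position'],r.as_matrix()[:,2],s['position']+155*r.as_matrix()[:,2])
E
```

```text
[500.26582171   5.67880617 323.13623247] [ 0.005517    0.00365254 -0.99997811] [501.12095724   6.24495007 168.13962533]
```

View pics/s3c.png

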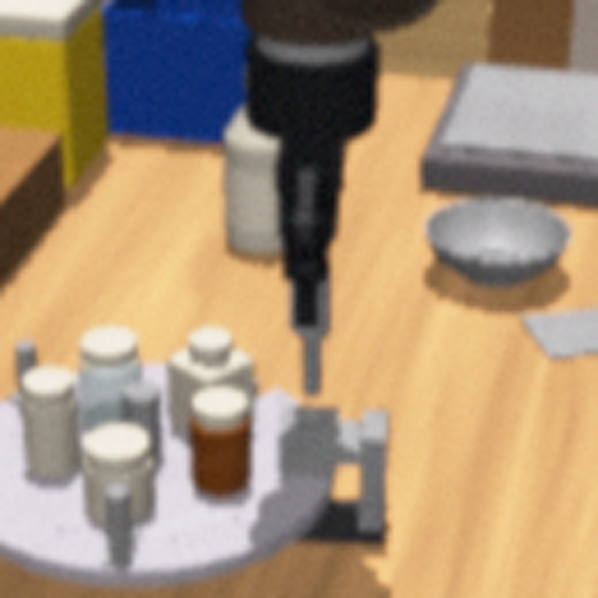

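View pics/t3c.png

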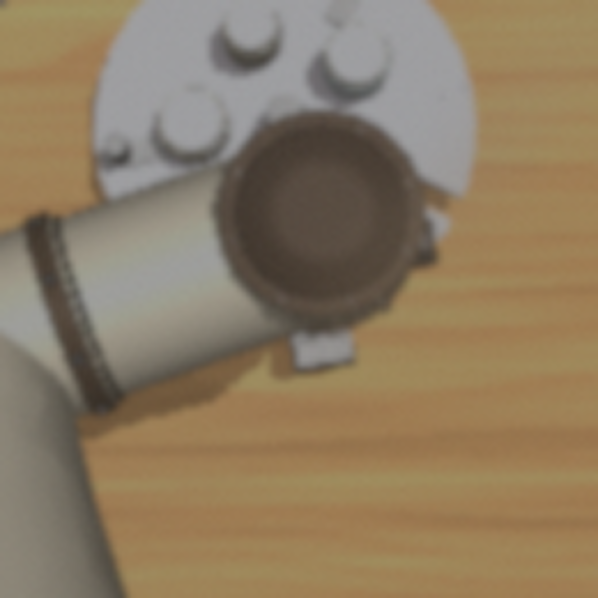

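```bash
python3 - <<'E'
from h import *
u,v=190+314/4.6-.5,110+393/4.6-.5
for z in (96,98,100): print(onz(SIDE,u,v,z))
print(proj(SIDE,[[500,4.4,78],[500,5,98],[501,6,98]]),u,v)
E
```

```text
[497.70372476   4.2318258   96.        ]
[496.982801     7.53258582  98.        ]
[496.26187724  10.83334584 100.        ]
[[256.89627758 200.2658165 ]
 [256.92140461 194.36486675]
 [256.50018374 194.49590839]] 257.7608695652174 194.93478260869566
```

```bash
python3 - <<'E'
import cv2
a=cv2.imread('pics/s3.png'); b=cv2.imread('pics/side0.png')
cv2.imwrite('pics/s3d.png',cv2.resize(a[165:225,235:285],None,fx=12,fy=10,interpolation=cv2.INTER_NEAREST))
cv2.imwrite('pics/s0d.png',cv2.resize(b[185:225,235:285],None,fx=12,fy=12,interpolation=cv2.INTER_NEAREST))
g=cv2.cvtColor(a,cv2.COLOR_BGR2HSV)[...,1]
print('sat');print(g[182:198,250:268])
g=cv2.cvtColor(b,cv2.COLOR_BGR2GRAY); print(g[194:206,246:268])
E
```

```text
sat
[[118 118 118 109  85  39   7   7   3  10  48 100 118 121 118 118 116 116]
 [119 119 120 116 112  87  29   2   2  33  88 119 119 118 116 113 120 120]
 [119 120 118 117 114 111  46   3   5  60 109 122 118 118 116 118 119 117]
 [115 119 117 114 119 113  58  10   5  73 114 120 119 120 117 119 121 115]
 [119 121 116 114 121 116  57   7   3  72 119 119 118 118 116 119 120 121]
 [118 117 117 119 121 112  52   5   8  74 115 119 114 114 116 118 117 117]
 [119 119 118 118 117 113  59   2   7  71 117 118 115 117 120 120 117 118]
 [116 118 115 118 122 109  53   2   0  78 117 119 117 115 117 120 119 120]
 [117 114 115 117 121 112  58  10   8  79 115 119 115 118 120 118 119 121]
 [116 113 115 119 116 113  56   5   5  77 120 116 116 118 120 123 117 114]
 [115 116 117 115 116 114  58   9  10  82 116 117 118 119 115 120 118 119]
 [ 99 109 116 116 117 108  55   2  10  79 118 117 118 116 120 119 117 116]
 [ 63  77 102 111 113 113  64  10  16  89 119 117 118 114 117 118 119 124]
 [ 21  34  60  92 108 115  89  61  70 101 119 119 117 119 118 116 120 122]
 [ 10  10  22  51  80 102 112 107 113 116 116 
[... 521 characters left out ...]
8 184 185 188 191 189 188 181
  189 195 189 182]
 [211 215 217 217 216 200 188 187 183 179 176 176 176 184 182 184 184 178
  190 193 187 182]
 [208 218 219 218 209 192 182 180 168 163 158 160 163 169 180 185 184 181
  190 192 187 185]
 [208 214 219 217 206 193 187 179 157 136 128 131 136 151 168 185 181 173
  189 192 190 185]
 [213 217 219 214 208 193 189 183 162 134 122 127 131 148 172 187 180 165
  180 189 189 181]
 [210 217 217 213 202 188 181 179 167 156 152 149 155 165 174 187 176 157
  177 186 191 185]
 [206 213 215 209 193 163 152 152 148 146 150 154 153 156 162 169 167 153
  177 187 188 185]
 [210 216 216 206 176 136 123 121 119 120 123 127 123 129 130 140 141 152
  178 187 189 180]]
```

View pics/s3d.png

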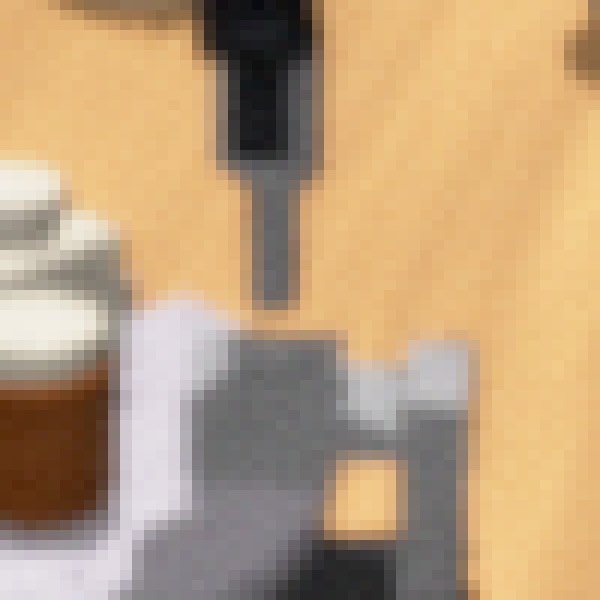

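View pics/s0d.png

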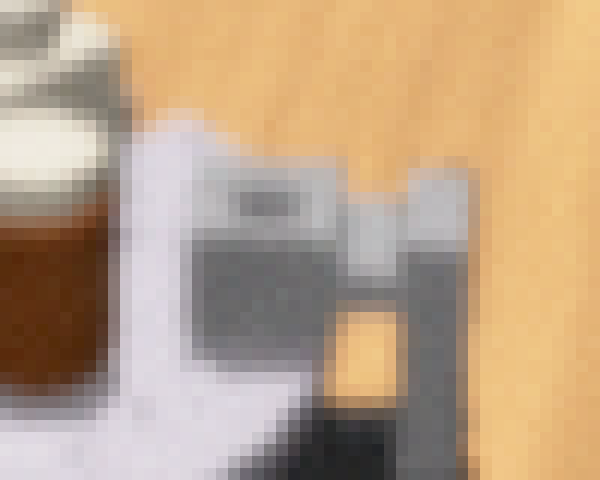

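Call:
{"method": "play_rows", "body": {
  "moves": [
    [[0.004, -0.005, -0.03], 0, 1],
    [[0.004, -0.005, -0.05], 0, 1],
    [[0.004, -0.005, -0.06], 0, 1],
    [[0.004, -0.005, -0.07], 0, 1],
    [[0.004, -0.005, -0.08], 0, 1],
    [[0.004, -0.005, -0.09], 0, 1],
    [[0.004, -0.005, -0.09], 0, 1]
  ]
}}

```text
clock: 8.28
position: [501.4, 4.2, 295.9]
ee_rot: [-0.084, 0.996, 0.002, 0.003]
contact_force: [-0.1, 1.0, -1.2]
gripper_width: 20.6
```

Call:
{"method": "play_rows", "body": {
  "moves": [
    [[0, 0, -0.02], 0, 1],
    [[0, 0, -0.04], 0, 1],
    [[0, 0, -0.055], 0, 1],
    [[0, 0, -0.068], 0, 1],
    [[0, 0, -0.075], 0, 1],
    [[0, 0, -0.075], 0, 1]
  ]
}}

```text
clock: 9.02
position: [501.4, 4.2, 273.2]
ee_rot: [-0.084, 0.996, 0.002, 0.003]
contact_force: [0.5, 1.4, -2.0]
gripper_width: 20.7
```

```bash
python3 - <<'E'
from h import *
s=arm.read_state(); print(s['position'],s['contact_force'],R.from_quat(s['ee_rot']).as_matrix()[:,2])
p=shot('side','s4.png'); a=cv2.imread('pics/s4.png'); cv2.imwrite('pics/s4c.png',cv2.resize(a[110:240,190:320],None,fx=4.6,fy=4.6,interpolation=cv2.INTER_CUBIC))
E
```

```text
[501.41932707   4.24399381 273.15624912] [ 0.50374649  1.38789803 -1.9614032 ] [ 0.00502043  0.00384112 -0.99998002]
```

View pics/s4c.png

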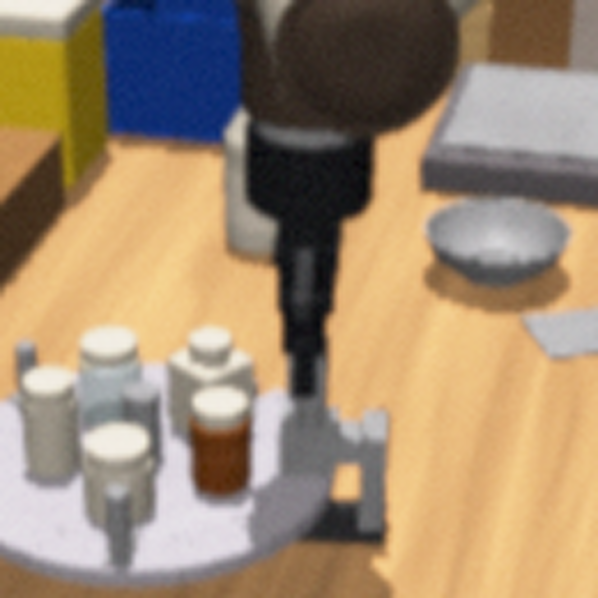

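The shank is in the hole, with the head just above the keeper at about (310, 400). Next I release and rise.

Call:
{"method": "play_rows", "body": {
  "moves": [
    [[0, 0, 0], 0, 0.3],
    [[0, 0, 0], 0, 0],
    [[0, 0, 0], 0, -0.2],
    [[0, 0, 0], 0, -0.2],
    [[0, 0, 0], 0, -0.2],
    [[0, 0, 0], 0, -0.2]
  ]
}}

```text
clock: 9.82
position: [501.4, 4.2, 273.3]
ee_rot: [-0.084, 0.996, 0.002, 0.003]
contact_force: [0.1, 0.2, -0.3]
gripper_width: 51.1
```

Call:
{"method": "play_rows", "body": {
  "moves": [
    [[0, 0, 0.04], 0, -0.2],
    [[0, 0, 0.1], 0, -0.2],
    [[0, 0, 0.2], 0, -0.2],
    [[0, 0, 0.3], 0, -0.2],
    [[0, 0, 0.4], 0, 0.2]
  ]
}}

```text
clock: 10.45
position: [501.2, 4.1, 395.3]
ee_rot: [-0.084, 0.996, 0.002, 0.003]
contact_force: [-0.1, 1.0, -0.1]
gripper_width: 35.0
```

```bash
python3 - <<'E'
from h import *
s=arm.read_state(); print(s['position'],s['contact_force'],s['gripper_width'])
p=shot('side','s5.png'); a=cv2.imread('pics/s5.png'); cv2.imwrite('pics/s5c.png',cv2.resize(a[110:240,190:320],None,fx=4.6,fy=4.6,interpolation=cv2.INTER_CUBIC))
E
```

```text
[501.21676474   4.14903884 395.25428844] [-0.06657733  1.03285223 -0.08400139] 35.0240386571586
```

View pics/s5c.png

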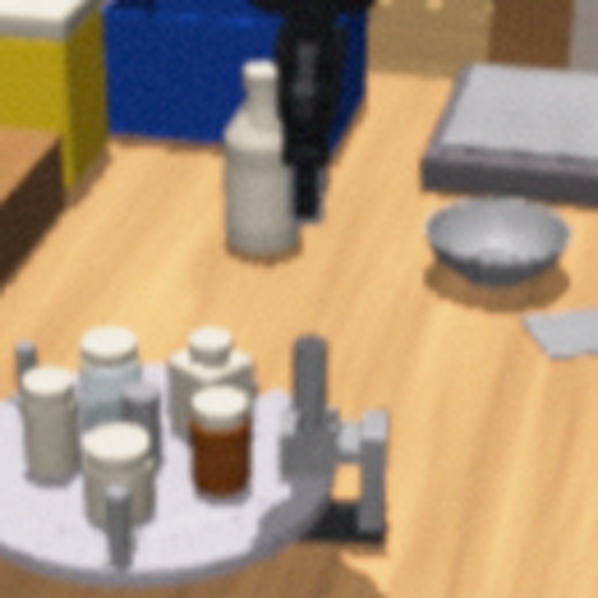

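Call:
{"method": "play_rows", "body": {
  "moves": [
    [[0.06, 0.15, 0], 0, 1],
    [[0.13, 0.3, 0], 0, 1],
    [[0.178, 0.384, -0.05], 0, 1],
    [[0.178, 0.384, -0.2], 0, 1],
    [[0.178, 0.384, -0.37], 0, 1],
    [[0.178, 0.384, -0.5], 0, 1],
    [[0.178, 0.384, -0.553], 0, 1],
    [[0.178, 0.384, -0.553], 0, 1]
  ]
}}

```text
clock: 11.5
position: [555.9, 119.5, 233.8]
ee_rot: [-0.084, 0.996, 0.001, 0.007]
contact_force: [0.4, 0.0, 0.6]
gripper_width: 0.1
```

```bash
python3 - <<'E'
from h import *
s=arm.read_state(); print(s['position'],s['contact_force'],s['gripper_width'],s['joints'],R.from_quat(s['ee_rot']).as_matrix())
p=shot('side','s6.png'); a=cv2.imread('pics/s6.png'); cv2.imwrite('pics/s6c.png',cv2.resize(a[110:240,160:320],None,fx=4.6,fy=4.6,interpolation=cv2.INTER_CUBIC))
p=shot('top','t6.png'); a=cv2.imread('pics/t6.png'); cv2.imwrite('pics/t6c.png',cv2.resize(a[110:240,160:320],None,fx=4.6,fy=4.6,interpolation=cv2.INTER_CUBIC))
E
```

```text
[555.91395406 119.49200027 233.77841581] [0.44923125 0.0425296  0.55016909] 0.10651717507061391 [ 0.49732903  0.46719173 -0.34942342  0.00477902 -0.73972186 -1.90250058] [[-0.98562637 -0.16833784  0.01424909]
 [-0.16829637  0.98572804  0.00406949]
 [-0.01473078  0.00161293 -0.9998902 ]]
```

View pics/s6c.png

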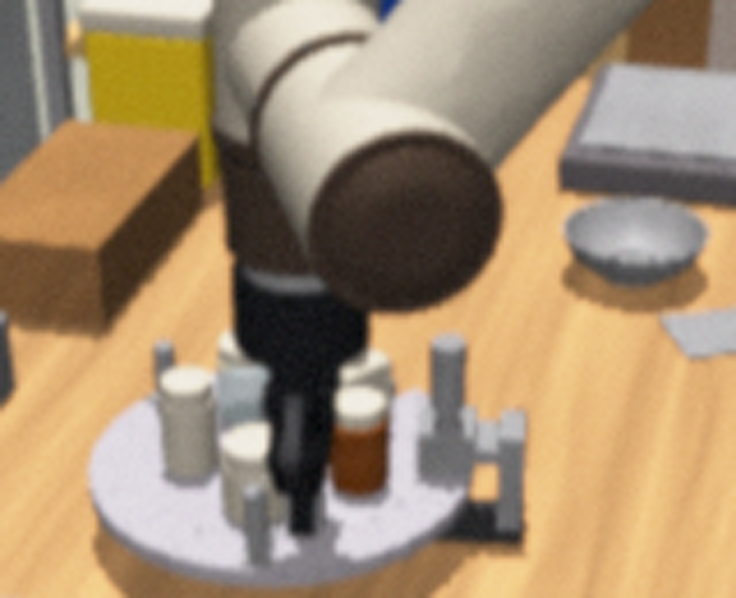

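View pics/t6c.png

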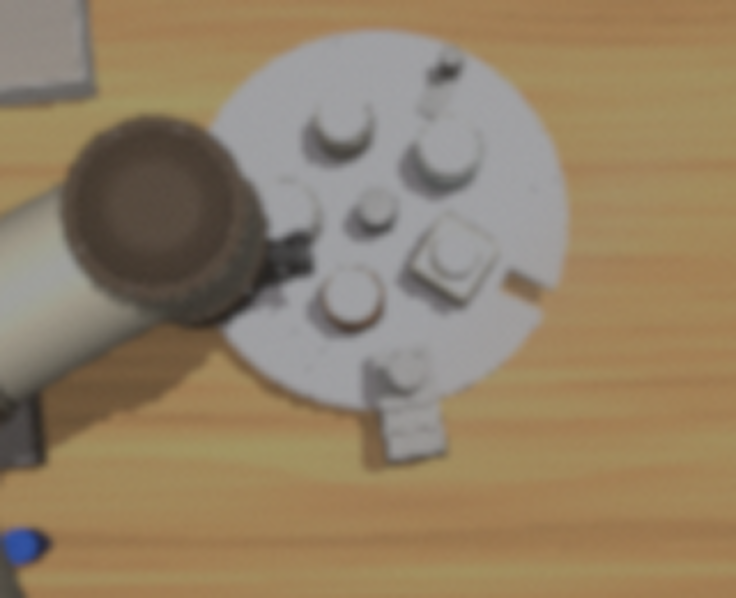

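```bash
python3 - <<'E'
from h import *
print(onz(SIDE,160+301/4.6-.5,110+533/4.6-.5,60.5))
print(onz(SIDE,160+256/4.6-.5,110+490/4.6-.5,90))
for th in (98.9,90,80,70,60,52,45):
    t=np.radians(th); e=np.array([np.cos(t),np.sin(t)]);b=np.array([-e[1],e[0]])
    print(th,np.round(np.array([603.6,20.8])+105*e+18*b,1), 'turn',(th-98.9)/30)
s=arm.read_state(); print(s['position'],s['contact_force'],R.from_quat(s['ee_rot']).as_matrix()[:,2]*173+s['position'])
E
```

```text
[560.63418133 122.4466961   60.5       ]
[585.05287635 127.71198755  90.        ]
98.9 [569.6 121.8] turn 0.0
90 [585.6 125.8] turn -0.29666666666666686
80 [604.1 127.3] turn -0.6300000000000002
70 [622.6 125.6] turn -0.9633333333333335
60 [640.5 120.7] turn -1.2966666666666669
52 [654.1 114.6] turn -1.5633333333333335
45 [665.1 107.8] turn -1.7966666666666669
[556.44090496 119.76055491 235.57813107] [-0.20669612  0.40550902  0.86660192] [559.54964507 120.77965051  62.60906685]
```

Call:
{"method": "play_rows", "body": {
  "moves": [
    [[-0.006, 0, -0.02], 0, 1],
    [[-0.006, 0, -0.02], 0, 1]
  ]
}}

```text
clock: 11.85
position: [554.6, 119.8, 230.3]
ee_rot: [-0.085, 0.996, 0.002, 0.01]
contact_force: [-0.3, 0.1, -0.2]
gripper_width: -0.1
```

```bash
python3 - <<'E'
from h import *
s=arm.read_state(); print(s); print(R.from_quat(s['ee_rot']).as_matrix()[:,2])
E
```

```text
{'clock': 11.85, 'joints': array([ 0.49898695,  0.46951681, -0.35739734,  0.00512154, -0.72409471,
       -1.90420539]), 'joint_vel': array([-0.00125151,  0.00353395,  0.00294496,  0.00148367, -0.00263843,
       -0.00094399]), 'joint_efforts': array([ 2.57523358e-02, -3.83244467e+01,  1.38401780e+01,  3.05987924e+00,
        6.76565082e-02, -2.89726027e-03]), 'position': array([554.58235521, 119.77222709, 230.27019581]), 'ee_rot': array([-0.08458496,  0.99636568,  0.00243095,  0.00974242]), 'contact_force': array([-0.31011738,  0.13096476, -0.19402349]), 'wrist_torque': array([-0.0168831 ,  0.00138022, -0.04186659]), 'gripper_width': -0.06397787628707174}
[ 0.01900279  0.00649236 -0.99979835]
```

Call:
{"method": "play_rows", "body": {
  "moves": [
    [[0.02, 0.001, 0], 0, 1],
    [[0.04, 0.004, 0], 0, 1],
    [[0.055, 0.008, 0], -0.1, 1],
    [[0.07, 0.012, 0], -0.2, 1],
    [[0.083, 0.014, 0], -0.25, 1],
    [[0.092, 0.016, 0], -0.3, 1]
  ]
}}

```text
clock: 12.6
position: [582.2, 124.7, 230.0]
ee_rot: [-0.006, 1.0, 0.002, 0.009]
contact_force: [-2.9, 1.2, 0.6]
gripper_width: -0.5
```

```bash
cat > chk.py <<'E'
from h import *
import sys
n=sys.argv[1]
s=arm.read_state(); M=R.from_quat(s['ee_rot']).as_matrix(); t=s['position']+173*M[:,2]
print('tip',np.round(t,1),'F',np.round(s['contact_force'],1),'jawang',round(np.degrees(np.arctan2(M[1,1],M[0,1])),1),'j6',s['joints'][5])
e=t[:2]-[603.6,20.8]; r=np.hypot(*e); th=np.degrees(np.arctan2(e[1],e[0])); print('r,th',r,th,'lug est',th-np.degrees(np.arctan2(18,105)))
for c,b in (('side',(110,240,160,320)),('top',(110,240,160,320))):
    p=shot(c,c[0]+n+'.png'); a=cv2.imread('pics/'+c[0]+n+'.png'); cv2.imwrite('pics/'+c[0]+n+'c.png',cv2.resize(a[b[0]:b[1],b[2]:b[3]],None,fx=4.6,fy=4.6,interpolation=cv2.INTER_CUBIC))
E
python3 chk.py 7
```

```text
tip [585.5 125.3  57.1] F [-2.9  1.2  0.6] jawang 90.6 j6 -2.0497773637368955
r,th 106.01780370960762 99.84690067648724 lug est 90.11932212508563
```

View pics/t7c.png

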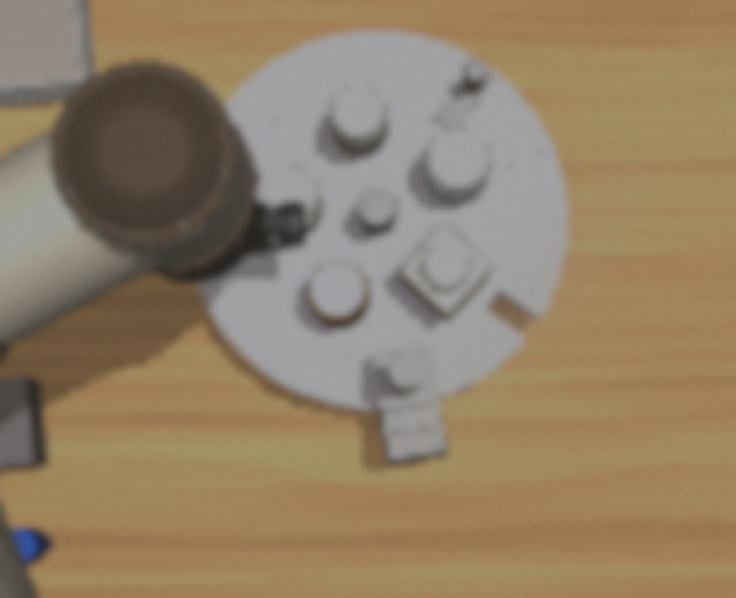

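View pics/s7c.png

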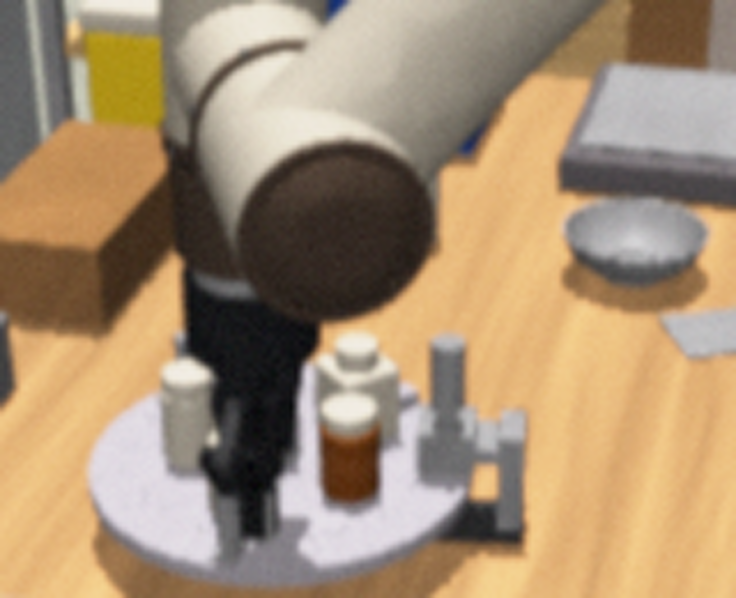

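```bash
python3 - <<'E'
from h import *
def an(p,z,c=(603.6,20.8)): 
    q=onz(TOP,*p,z)[:2]-c; return np.hypot(*q),np.degrees(np.arctan2(q[1],q[0]))
f=lambda x,y:(160+(x+.5)/4.6-.5,110+(y+.5)/4.6-.5)
print('cap',an(f(446,265),111),'notch inner dark',an(f(512,309),39), 'mouth upper',an(f(543,319),45),'mouth lower',an(f(522,345),45))
print('luga', an(f(473,78),90))
E
```

```text
cap (np.float64(56.86798669616199), np.float64(-132.50758922532327)) notch inner dark (np.float64(103.3416696719691), np.float64(-124.0559855640231)) mouth upper (np.float64(123.35747246580642), np.float64(-121.84728254116779)) mouth lower (np.float64(122.26615795590456), np.float64(-131.77556698931335))
luga (np.float64(100.53798782524446), np.float64(-37.2262876953453))
```

Call:
{"method": "play_rows", "body": {
  "moves": [
    [[0.015, 0.002, 0], -0.08, 1],
    [[0.031, 0.004, 0], -0.17, 1],
    [[0.047, 0.006, 0], -0.25, 1],
    [[0.062, 0.007, 0], -0.33, 1],
    [[0.078, 0.005, 0], -0.42, 1],
    [[0.093, 0.004, 0], -0.5, 1],
    [[0.108, 0.003, 0], -0.58, 1],
    [[0.124, 0.001, 0], -0.67, 1],
    [[0.135, -0.001, 0], -0.75, 1],
    [[0.145, -0.003, 0], -0.8, 1]
  ]
}}

```text
clock: 13.95
position: [626.1, 123.9, 230.0]
ee_rot: [0.202, 0.979, -0.0, 0.01]
contact_force: [-2.4, 1.9, 0.5]
gripper_width: 0.0
```

```bash
python3 chk.py 8
```

```text
tip [629.4 123.1  57. ] F [-2.4  1.9  0.5] jawang 66.6 j6 -2.441391873963606
r,th 105.52931076839138 75.82232787906345 lug est 66.09474932766184
```

View pics/t8c.png

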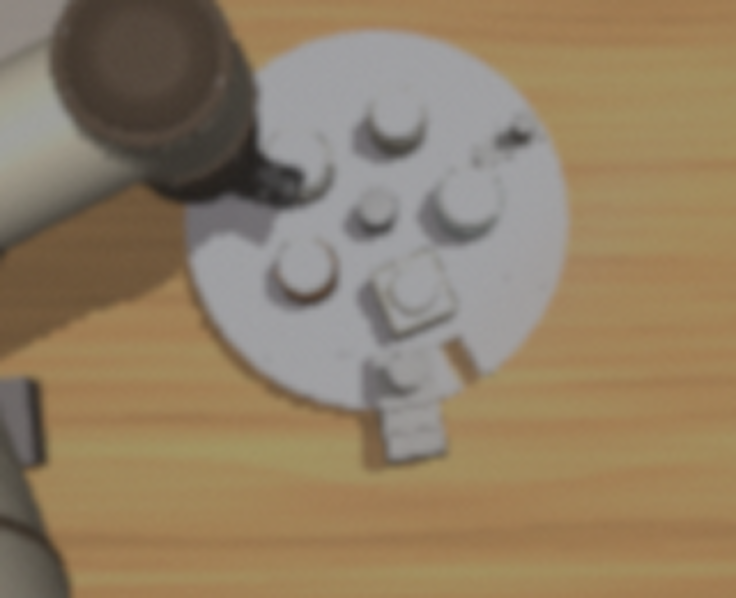

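```bash
cat > tab.py <<'E'
from h import *
import sys
x0,y0=float(sys.argv[1]),float(sys.argv[2])
for th in np.arange(float(sys.argv[3]),float(sys.argv[4]),-float(sys.argv[5])):
    t=np.radians(th); e=np.array([np.cos(t),np.sin(t)]);b=np.array([-e[1],e[0]])
    p=np.array([603.6,20.8])+105*e+18*b
    print(round(th,2),np.round(p,1),np.round((p-[x0,y0])/300,4))
E
python3 tab.py 629.4 123.1 66 36 2
python3 - <<'E'
from h import *
def an(p,z,c=(603.6,20.8)): 
    q=onz(TOP,*p,z)[:2]-c; return np.hypot(*q),np.degrees(np.arctan2(q[1],q[0]))
f=lambda x,y:(160+(x+.5)/4.6-.5,110+(y+.5)/4.6-.5)
print('cap',an(f(412,291),111),'notch inner dark',an(f(460,360),39),an(f(460,360),45),'pin',onz(TOP,*f(407,368),134))
E
```

```text
66.0 [629.9 124. ] [0.0015 0.0031]
64.0 [633.5 123.1] [ 0.0135 -0.0001]
62.0 [637. 122.] [ 0.0253 -0.0038]
60.0 [640.5 120.7] [ 0.037  -0.0079]
58.0 [644.  119.4] [ 0.0486 -0.0124]
56.0 [647.4 117.9] [ 0.06   -0.0173]
54.0 [650.8 116.3] [ 0.0712 -0.0226]
52.0 [654.1 114.6] [ 0.0822 -0.0283]
50.0 [657.3 112.8] [ 0.093  -0.0343]
48.0 [660.5 110.9] [ 0.1036 -0.0408]
46.0 [663.6 108.8] [ 0.114  -0.0476]
44.0 [666.6 106.7] [ 0.1241 -0.0547]
42.0 [669.6 104.4] [ 0.134  -0.0622]
40.0 [672.5 102.1] [ 0.1435 -0.0701]
38.0 [675.3  99.6] [ 0.1529 -0.0782]
cap (np.float64(57.95275754434503), np.float64(-158.40466440617237)) notch inner dark (np.float64(103.97352271090382), np.float64(-149.97515039909527)) (np.float64(104.27632446525408), np.float64(-150.20607250444877)) pin [501.79228611   3.23690244 134.        ]
```

Call:
{"method": "play_rows", "body": {
  "moves": [
    [[0.013, 0, 0], -0.07, 1],
    [[0.025, -0.004, 0], -0.13, 1],
    [[0.037, -0.008, 0], -0.2, 1],
    [[0.048, -0.012, 0], -0.27, 1],
    [[0.06, -0.017, 0], -0.33, 1],
    [[0.071, -0.023, 0], -0.4, 1]
  ]
}}

```text
clock: 14.8
position: [647.8, 116.8, 229.9]
ee_rot: [0.304, 0.952, -0.001, 0.01]
contact_force: [-2.9, 0.8, -0.2]
gripper_width: 0.0
```

```bash
python3 chk.py 9;
```

```text
tip [651.1 115.3  56.9] F [-2.9  0.8 -0.2] jawang 54.6 j6 -2.6300697051839186
r,th 105.71071908014352 63.32414547226442 lug est 53.59656692086281
```

View pics/t9c.png

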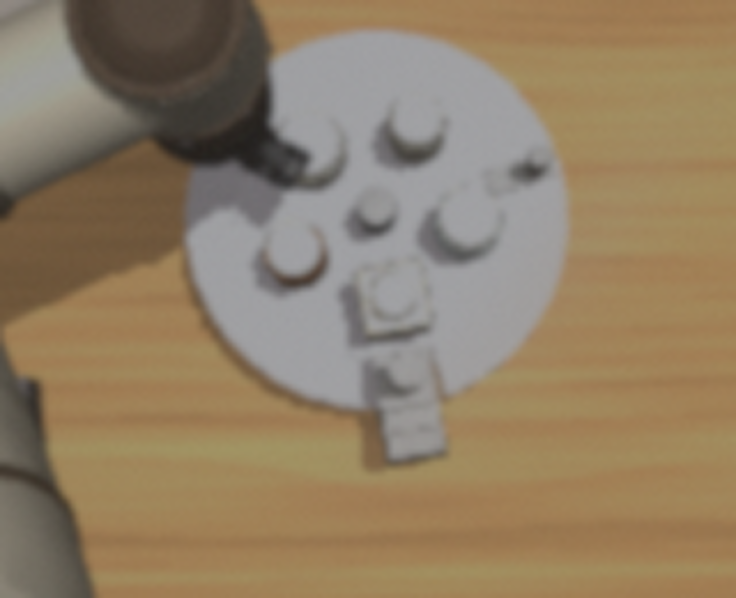

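Call:
{"method": "play_rows", "body": {
  "moves": [
    [[0.004, -0.002, 0], -0.02, 1],
    [[0.008, -0.004, 0], -0.05, 1],
    [[0.0115, -0.006, 0], -0.07, 1],
    [[0.015, -0.008, 0], -0.09, 1],
    [[0.019, -0.01, 0], -0.12, 1],
    [[0.0225, -0.012, 0], -0.14, 1]
  ]
}}

```text
clock: 15.65
position: [655.1, 113.2, 230.0]
ee_rot: [0.339, 0.941, -0.001, 0.011]
contact_force: [-2.2, 1.0, -0.0]
gripper_width: -0.1
```

Call:
{"method": "play_rows", "body": {
  "moves": [
    [[0.003, -0.0018, 0], -0.02, 1],
    [[0.006, -0.0036, 0], -0.04, 1],
    [[0.009, -0.0054, 0], -0.06, 1]
  ]
}}

```text
clock: 16.02
position: [657.9, 111.5, 230.0]
ee_rot: [0.354, 0.935, -0.001, 0.011]
contact_force: [-2.4, 1.2, -0.3]
gripper_width: -0.0
```

```bash
python3 chk.py 10;
```

```text
tip [661.2 109.7  57. ] F [-2.4  1.2 -0.3] jawang 48.6 j6 -2.722411945152694
r,th 105.93885149321058 57.05423447433466 lug est 47.32665592293306
```

View pics/s10c.png

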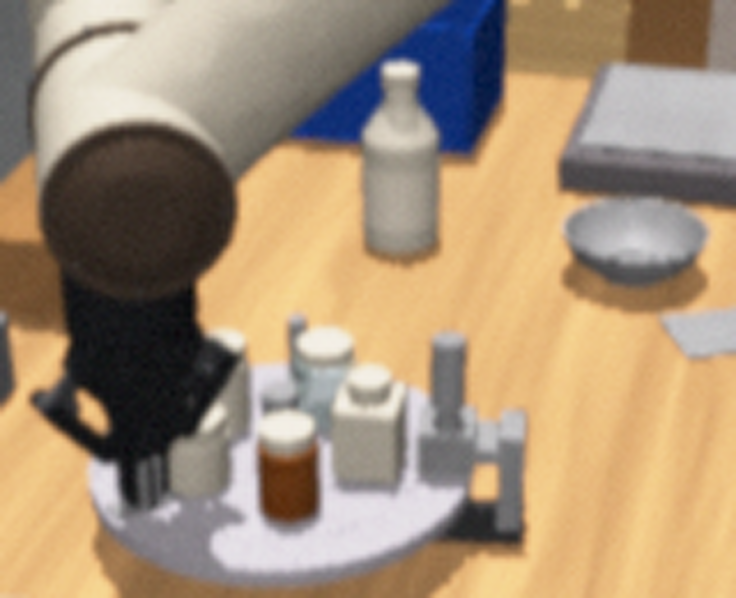

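View pics/t10c.png

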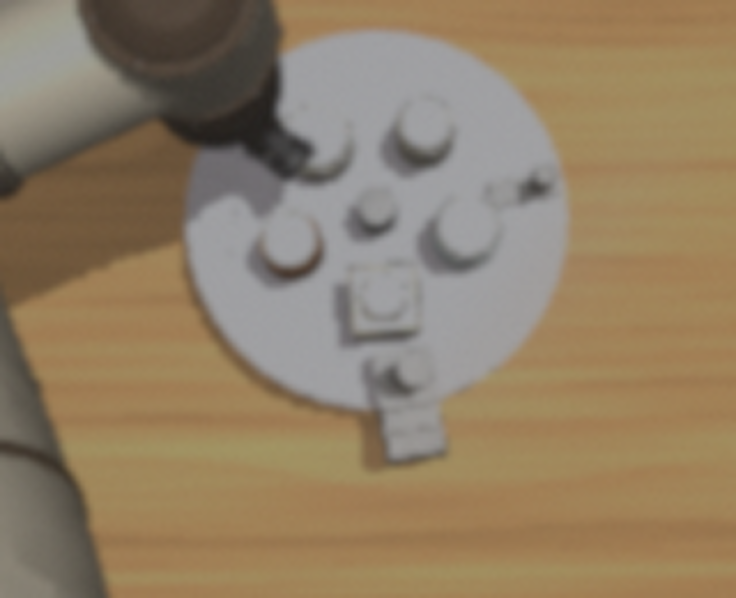

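Call:
{"method": "play_rows", "body": {
  "moves": [
    [[0.002, -0.0014, 0], -0.01, 1],
    [[0.004, -0.0028, 0], -0.025, 1],
    [[0.006, -0.0042, 0], -0.04, 1]
  ]
}}

```text
clock: 16.5
position: [659.8, 110.2, 230.0]
ee_rot: [0.364, 0.931, -0.002, 0.011]
contact_force: [-2.0, 1.0, 0.1]
gripper_width: 0.0
```

```bash
sed -i "s/for c,b in (('side',(110,240,160,320)),('top',(110,240,160,320))):/for c,b in (('side',(110,240,160,320)),):/" chk.py; cat >> chk.py <<'E'
# pin head top: compare with reference column in s10
ref=cv2.imread('pics/s10.png'); now=cv2.imread('pics/s'+n+'.png')
def prof(i): return cv2.cvtColor(i,cv2.COLOR_BGR2HSV)[178:190,255:259,1].mean(1).round().astype(int).tolist()
print('ref',prof(ref));print('now',prof(now))
E
python3 chk.py 11
```

```text
tip [663.2 108.3  57. ] F [-2.   1.   0.1] jawang 47.3 j6 -2.7406994538565534
r,th 105.90846322215467 55.72421812723661 lug est 45.996639575835005
ref [118, 119, 118, 100, 49, 9, 4, 6, 4, 6, 3, 4]
now [119, 118, 118, 118, 117, 114, 110, 80, 32, 6, 4, 4]
```

The pin has dropped: its head top moved about 4 px lower in the side image. Next I lean the carousel on it gently.

Call:
{"method": "play_rows", "body": {
  "moves": [
    [[0.0016, -0.0011, 0], 0, 1],
    [[0.0032, -0.0022, 0], -0.01, 1]
  ]
}}

```text
clock: 16.8
position: [660.9, 109.4, 229.9]
ee_rot: [0.366, 0.93, -0.002, 0.011]
contact_force: [-1.8, 1.4, -0.8]
gripper_width: 0.1
```

Call:
{"method": "play_rows", "body": {
  "moves": [
    [[0.0016, -0.0011, 0], 0, 1],
    [[0.0032, -0.0022, 0], 0, 1]
  ]
}}

```text
clock: 17.05
position: [661.8, 108.7, 230.0]
ee_rot: [0.366, 0.93, -0.002, 0.011]
contact_force: [-2.1, 1.5, -0.3]
gripper_width: -0.1
```

Call:
{"method": "play_rows", "body": {
  "moves": [
    [[0.0016, -0.0011, 0], 0, 1]
  ]
}}

```text
clock: 17.18
position: [662.3, 108.3, 229.9]
ee_rot: [0.366, 0.93, -0.002, 0.011]
contact_force: [-2.9, 0.3, 0.4]
gripper_width: -0.1
```

Call:
{"method": "play_rows", "body": {
  "moves": [
    [[0.0016, -0.0011, 0], 0, 1]
  ]
}}

```text
clock: 17.3
position: [662.7, 108.0, 229.9]
ee_rot: [0.366, 0.93, -0.002, 0.011]
contact_force: [-2.8, 0.6, -0.8]
gripper_width: 0.2
```

Call:
{"method": "play_rows", "body": {
  "moves": [
    [[0.0016, -0.0011, 0], 0, 1]
  ]
}}

```text
clock: 17.42
position: [663.2, 107.6, 229.9]
ee_rot: [0.366, 0.93, -0.002, 0.011]
contact_force: [-2.5, 1.1, 0.2]
gripper_width: 0.1
```

Call:
{"method": "play_rows", "body": {
  "moves": [
    [[0.0013, -0.0009, 0], 0, 1]
  ]
}}

```text
clock: 17.55
position: [663.4, 107.4, 229.9]
ee_rot: [0.366, 0.93, -0.002, 0.01]
contact_force: [-3.3, 2.2, 0.6]
gripper_width: -0.3
```

Call:
{"method": "play_rows", "body": {
  "moves": [
    [[0.0013, -0.0009, 0], 0, 1]
  ]
}}

```text
clock: 17.68
position: [663.6, 107.3, 229.9]
ee_rot: [0.366, 0.93, -0.002, 0.01]
contact_force: [-4.9, 3.1, 1.6]
gripper_width: 0.1
```

Call:
{"method": "play_rows", "body": {
  "moves": [
    [[0.0013, -0.0009, 0], 0, 1]
  ]
}}

```text
clock: 17.8
position: [663.7, 107.3, 229.9]
ee_rot: [0.366, 0.93, -0.002, 0.01]
contact_force: [-4.4, 2.0, 1.2]
gripper_width: 0.1
```

Call:
{"method": "play_rows", "body": {
  "moves": [
    [[0.0018, -0.0012, 0], 0, 1]
  ]
}}

```text
clock: 17.92
position: [663.9, 107.2, 229.9]
ee_rot: [0.366, 0.93, -0.002, 0.009]
contact_force: [-4.9, 2.4, 1.9]
gripper_width: -0.0
```

Call:
{"method": "play_rows", "body": {
  "moves": [
    [[0.0023, -0.0016, 0], 0, 1]
  ]
}}

```text
clock: 18.05
position: [664.2, 107.1, 230.0]
ee_rot: [0.366, 0.93, -0.002, 0.009]
contact_force: [-5.6, 3.8, 2.0]
gripper_width: 0.1
```

Call:
{"method": "play_rows", "body": {
  "moves": [
    [[0.0027, -0.0018, 0], 0, 1],
    [[0.0027, -0.0018, 0], 0, 1]
  ]
}}

```text
clock: 18.3
position: [664.5, 107.0, 230.0]
ee_rot: [0.366, 0.93, -0.002, 0.008]
contact_force: [-5.7, 3.8, 1.8]
gripper_width: 0.0
```

Call:
{"method": "play_rows", "body": {
  "moves": [
    [[0.003, -0.002, 0], 0, 1],
    [[0.003, -0.002, 0], 0, 1]
  ]
}}

```text
clock: 18.55
position: [664.8, 106.9, 230.0]
ee_rot: [0.366, 0.93, -0.003, 0.007]
contact_force: [-5.9, 4.0, 1.4]
gripper_width: 0.1
```

Call:
{"method": "play_rows", "body": {
  "moves": [
    [[0.003, -0.002, 0], 0, 1],
    [[0.0045, -0.003, 0], 0, 1],
    [[0.0045, -0.003, 0], 0, 1]
  ]
}}

```text
clock: 18.92
position: [665.3, 106.8, 230.0]
ee_rot: [0.366, 0.931, -0.003, 0.006]
contact_force: [-6.9, 5.1, 2.6]
gripper_width: 0.0
```

Call:
{"method": "play_rows", "body": {
  "moves": [
    [[0.004, -0.0027, 0], 0, 1],
    [[0.0058, -0.0039, 0], 0, 1],
    [[0.0058, -0.0039, 0], 0, 1],
    [[0.0058, -0.0039, 0], 0, 1]
  ]
}}

```text
clock: 19.42
position: [665.8, 106.5, 230.1]
ee_rot: [0.366, 0.931, -0.003, 0.004]
contact_force: [-8.3, 5.0, 3.3]
gripper_width: -0.2
```

Call:
{"method": "play_rows", "body": {
  "moves": [
    [[0.006, -0.004, 0], 0, 1],
    [[0.0062, -0.0042, 0], 0, 1],
    [[0.0062, -0.0042, 0], 0, 1],
    [[0.0062, -0.0042, 0], 0, 1],
    [[0.0062, -0.0042, 0], 0, 1],
    [[0.0062, -0.0042, 0], 0, 1]
  ]
}}

```text
clock: 20.18
position: [666.4, 106.4, 230.1]
ee_rot: [0.366, 0.931, -0.003, 0.003]
contact_force: [-9.1, 5.4, 4.2]
gripper_width: -0.2
```

```bash
python3 chk.py 12
```

```text
tip [666.8 105.   57.1] F [-9.1  5.4  4.2] jawang 47.1 j6 -2.725893987947287
r,th 105.32174347427966 53.10616668121019 lug est 43.37858812980859
ref [118, 119, 118, 100, 49, 9, 4, 6, 4, 6, 3, 4]
now [119, 118, 118, 117, 118, 116, 103, 56, 15, 2, 3, 4]
```

View pics/s12c.png

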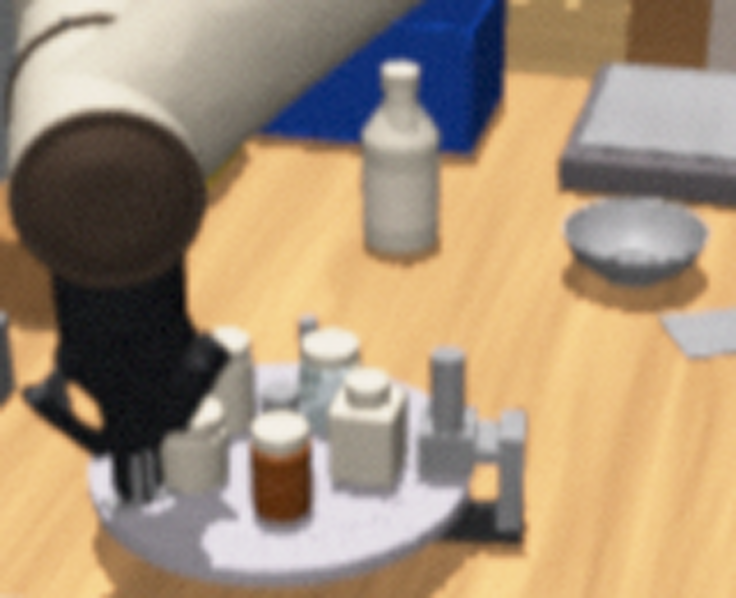

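```bash
python3 - <<'E'
from h import *
print(proj(SIDE,[[500,4.4,134],[500,4.4,124],[500,6,124],[501,2,124]]))
for k in ('s10','s11','s12'):
    g=cv2.cvtColor(cv2.imread(f'pics/{k}.png'),cv2.COLOR_BGR2HSV)[...,1].astype(int)
    print(k); print(g[180:190,250:265])
E
```

```text
[[257.10075406 183.18500434]
 [257.06350403 186.2966617 ]
 [256.93740639 186.56833837]
 [256.90593512 185.84872479]]
s10
[[115 117 117 119 121 117 116 116 122 120 111 116 119 119 117]
 [118 119 119 116 111 103 102  95 100 107 107 113 118 118 119]
 [114 116 116 111  85  60  48  43  46  56  76 106 116 117 113]
 [114 116 114  99  50  16   7   4  10  15  39  91 117 119 114]
 [119 118 120 102  35   5   7   4   1   6  23  89 117 116 116]
 [118 118 115 109  47   6   7   5   5   5  27  95 122 116 118]
 [119 118 116 111  56   2   6   4   2   9  32 100 121 113 115]
 [117 116 118 112  60   7   7   4   5   7  33 109 119 115 115]
 [117 117 118 106  48   2   9   2   0   7  41 110 116 116 118]
 [118 117 117 103  44   2   5   2   5   2  50 111 117 116 120]]
s11
[[115 116 117 118 118 115 118 118 121 120 115 115 115 118 119]
 [116 117 118 115 118 119 117 119 116 117 116 116 120 119 120]
 [117 118 114 117 113 118 115 117 117 115 116 114 117 118 118]
 [115 119 117 117 117 113 114 115 113 112 118 117 114 119 115]
 [117 117 119 115 112 115 110 112 105 109 115 118 116 118 115]
 [116 115 112 111 100  84  80
[... 221 characters left out ...]
]
 [115 117 117  98  32   2   5   3   5   2  42 110 117 116 116]]
s12
[[117 118 117 117 117 115 121 119 118 119 112 118 118 121 119]
 [117 116 120 120 121 116 118 119 116 119 113 117 117 114 114]
 [115 118 115 114 117 117 117 121 115 117 112 116 117 115 114]
 [120 118 114 118 112 115 117 116 115 115 112 118 120 117 115]
 [118 118 118 114 107 105 102 105 100 106 113 117 116 118 111]
 [116 118 115 106  82  59  55  53  57  68  93 109 120 116 115]
 [118 118 115  93  46  21   9  13  16  28  56  99 117 114 114]
 [118 118 119  92  25   1   1   1   4   4  35  95 117 114 116]
 [117 118 115  99  27   5   2   3   3   5  46 106 118 114 120]
 [116 117 119 104  31   4   4   8   2  11  57 114 115 116 119]]
```

Call:
{"method": "play_rows", "body": {
  "moves": [
    [[-0.01, 0.01, 0], 0, 1],
    [[-0.03, 0.03, 0], 0, 1],
    [[-0.06, 0.06, 0], 0, 1],
    [[-0.08, 0.08, 0.03], 0, 1],
    [[-0.08, 0.08, 0.15], 0, 1],
    [[-0.08, 0.08, 0.3], 0, 1],
    [[-0.08, 0.08, 0.45], 0, 1],
    [[-0.08, 0.08, 0.5], 0, 1],
    [[-0.08, 0.08, 0.5], 0, 1],
    [[-0.08, 0.08, 0.5], 0, 1]
  ]
}}

```text
clock: 21.48
position: [641.9, 130.3, 378.1]
ee_rot: [0.366, 0.931, -0.004, 0.001]
contact_force: [-0.7, 0.3, 0.1]
gripper_width: -0.4
```

```bash
python3 chk.py 13; python3 - <<'E'
from h import *
p=shot('top','t13.png'); a=cv2.imread('pics/t13.png'); cv2.imwrite('pics/t13c.png',cv2.resize(a[110:240,160:320],None,fx=4.6,fy=4.6,interpolation=cv2.INTER_CUBIC))
print(arm.read_state()['joint_vel'])
E
```

```text
tip [641.7 128.8 205.1] F [-0.7  0.3  0.1] jawang 47.0 j6 -2.77197705911876
r,th 114.57927781715071 70.55313172450978 lug est 60.825553173108176
ref [118, 119, 118, 100, 49, 9, 4, 6, 4, 6, 3, 4]
now [115, 118, 116, 116, 117, 115, 98, 54, 13, 3, 3, 4]
[-0.00116236  0.00154081  0.00694279  0.00223633 -0.00145457 -0.00047781]
```

View pics/s13c.png

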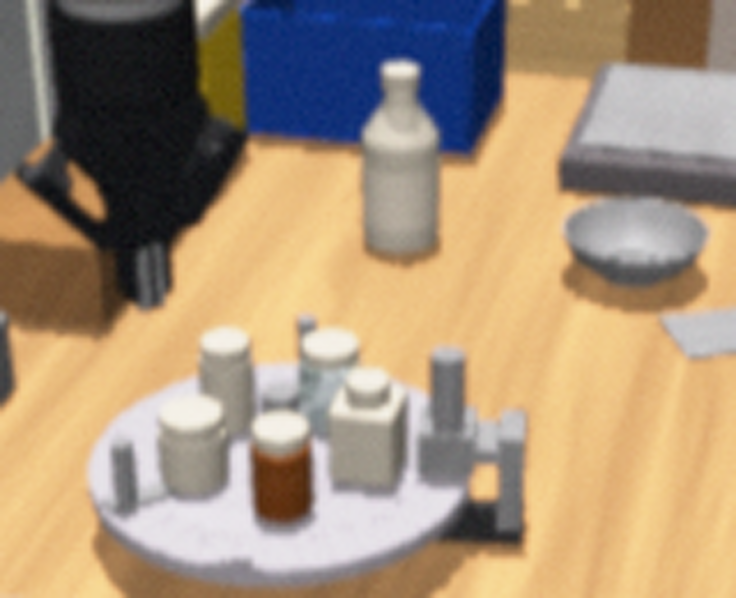

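View pics/t13c.png

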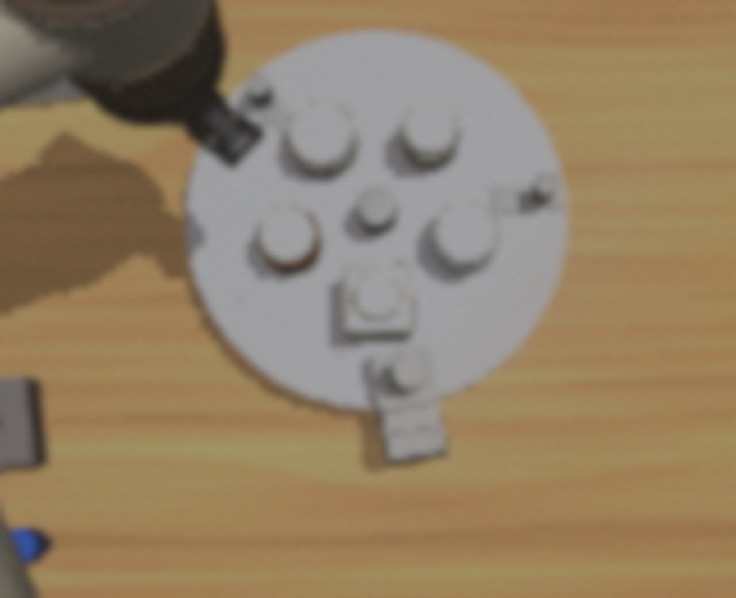

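```bash
python3 - <<'E'
from h import *
f=lambda x,y:(160+(x+.5)/4.6-.5,110+(y+.5)/4.6-.5)
def an(p,z,c=(603.6,20.8)):
    q=onz(TOP,*p,z)[:2]-c; return np.hypot(*q),np.degrees(np.arctan2(q[1],q[0]))
k=np.degrees(np.arctan2(4.4-20.8,499.9-603.6))
for n,p,z,o in (('can',(379,296),111,0),('luga',(540,186),90,1.69),('lugb',(259,89),90,-2.39)):
    r,t=an(f(*p),z); print(n,r,(np.radians(t-k)-o+np.pi)%(2*np.pi)-np.pi)
print(arm.job_done())
E
```

```text
can 56.69448242027471 -0.12962679739113492
luga 101.68161216096146 -0.15336122298636123
lugb 102.57371258179452 -0.14769107962022332
the job is handed in; nothing more can be done
None
```

The pin is home in the rim notch and the carousel has been leaned against it. I handed the job in with the clock at about 21.6 of 61 s. The hand-in reports no verdict, so the result below rests on my own measurements.

**What I did**
- I took the bare steel pin from its parking block, put it in the keeper hole and let go; the side picture showed it standing on the rim.
- I pushed lug_b clockwise, slowing to under 1 mm per step near the notch, until the pin dropped.
- I kept pushing until the force climbed, reached about 10.6 N at the lug and held it there for about 0.75 s. Less the 2.5 to 4 N of friction, that puts roughly 6.5 to 8 N on the pin, inside the 4 to 16 N limits. I then backed off and raised the arm.

**Last checks**
- **Pin:** its head sits 3.1 px lower than when it stood on the rim. That matches the full 10 mm drop, and it did not change after I backed away.
- **Carousel:** the canister and both lugs give an angle of -0.13 to -0.15 rad, within the 0.25 limit.
- **Arm:** touching nothing; the residual force reading was 0.7 N.
- **Bystanders:** the bottle, bowl and spatula in the last side picture had not visibly moved. I did not measure the others again, but the arm never came close to them.

**Disagreements**
- The two cameras differed by about 2 mm on the pin's x position, which the keeper hole's chamfer absorbed.
- The head looked about 0.3 px higher under load than just after the drop. I take that as the pin leaning within its slack; I did not measure its tilt directly.

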